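# Shut the ring engraver's guard and hold the two-button start

### The arm

A 7-joint arm with a two-finger parallel gripper is mounted at the origin on the work surface. World frame = base frame: x ahead of the robot, y to its left, z up, the work surface at z = 0. Lengths are in m, angles in rad, forces in N, time in s.
With the tool pointing down it reaches from about 0.4 to 0.85 m from the base axis. Payload 4.5 kg.
Tool frame: the origin (TCP) lies midway between the tips of the shut fingers; the grasp point (between the pads) lies 19 mm behind it; z points along the fingers, y is the direction in which the jaws open and shut (so a half turn about z gives the same grasp; the last joint's range is limited). The gripper opens to 88 mm and grips with 3 to 60 N. Pads are 18 mm wide; open, the fingers measure 123 mm over their backs; the gripper's body (75 mm by 187 mm) begins 45 mm behind the grasp point.
Start: joints at [1.218, 0.689, -0.195, 1.565, 0.157, 0.902, -0.215], TCP at [0.236, -0.579, 0.239] pointing down, gripper open.
Joint ranges: [-3.01, 3.01], [-0.46, 2.08], [-1.47, 1.51], [0.13, 2.56], [-1, 4.14], [0.04, 2.09], [-2.66, 2.66]. Speed limits (rad/s): [2.57, 2.57, 3.14, 3.14, 3.14, 3.14, 3.14].

### API

Orientations are given as a unit quaternion [x, y, z, w].
In Python, from plant import r gives the robot as it stands. The module is installed in compiled form; this text tells all that it offers.
- The arm moves only by the shell command python3 -m jog 'ROWS' [FORCE]. ROWS is JSON, a list of rows, each an object with "translation": the shift along the tool's x, y, z in units of 40 mm (1.0 is 40 mm), a list of three; "twist": the turn about the tool's z in units of 6 degrees (1.0 is 6 degrees); "claw": the opening in per cent of the stroke, from 0 (shut) to 100 (fully open). A call has 1 to 20 rows; each row shifts and turns the commanded pose from where the row before left it, along the tool's axes as they then stand; what a row does not reach is not made up. A row lasts 1/12 s, in which the tool goes at most 41.7 mm and 7.16 degrees, less where a joint would pass 70% of its speed; a pose out of reach is approached as far as the arm can. A call is refused whole if a number of a shift passes 1 or a number of a turn 1, either way. A call with a gripper value outside its range is refused whole. The fingers move at their own pace and stop on an object; FORCE is the grip in N (left out, the last holds). Time passes only in rows, so rows that do not move let the fingers close. It gives the time, the measured TCP pose, the force and the opening at its end, in the units of the state.
- r.get_state(): the state, without advancing time (a new reading comes with each control period).
- r.snapshot(name): name is "scene" or "top"; returns a dict with "img" (400x640x3 uint8, red, green, blue), "fx", "fy", "cx", "cy" (pixels), "dist_coeffs" ([k1, k2, p1, p2, k3] as OpenCV has them; the pictures are not rectified), "origin" and "rotation" of the camera in the world. Camera axes: x right, y up, looking along -z (the intrinsics and any distortion apply to the point x, -y, -z); pixel columns grow to the right and rows downward; lengths in m; the calibration is good to about 2 mm. A picture is of the moment at which its call begins. There is no depth.
- r.finish_job(): hands the job in, once; it reports no verdict.
Trained networks look in the newest picture that a camera, given by its name, has taken for a name from the list of things; names that differ only in an ending like _2 or _b are one class to them, and where a whole thing is asked for, a point or a joint stands for the part that bears it (a point fixed in the world has none). Each returns a list of dicts, best first, with "confidence" (0 to 1); they miss things now and then, are a little off and sometimes report something else, mostly with a low value. They report only what shows in the picture. A call takes as long as a camera call.
- r.spot_in(label, camera): "rect" ([left, top, right, bottom] in pixels, round what is visible of it).
- r.spot_point(label, camera): "location" ([row, column] in pixels: a listed point, or the origin of a listed thing).
The state is a dict: "clock": time; "q": joint angles; "qd": joint speeds; "joint_torque": joint torques, N m; "tool_pos": TCP position; "eef_rot": TCP orientation; "contact_force": force on the tool from outside, world axes, zero at the start; "moment": the same for the moment, N m; "opening": opening from 0.0 (shut) to 1.0 (fully open).
Only numpy, scipy, OpenCV 4.12 (cv2) and the standard library are available. Lean on these libraries where they do the work, as an engineer would, in place of code of your own. Each camera call takes 0.05 s, during which the arm holds its last target. There are 200 camera calls.

### The job

Using only pushes and presses, slide the ring engraver's clear guard fully shut against the blue housing by pushing its orange end wall, then press both green start buttons on the console together, one fingertip on each, and keep both fully down for three seconds; then let both buttons come up and move clear. Never press a green button alone or before the guard is shut, do not press the red stop button, and leave the ring in its nest and everything else on the bench where it is.

Things in the scene. Friction and masses are not known exactly. Their poses are not given: they have to be found in the camera images.
- engraver: Ring engraver, fixed. Grey deck 170 (x) x 260 (y) x 40 mm high; on its +y end stands a blue housing (y from +60 to +130 mm, x +-75 mm, top 105 mm above the bench). Origin: centre of the underside, on the bench; z up, its x points away from the robot at yaw 0. A brass ring lies round a nest post at x 0, y +28 mm on the deck and must not be disturbed.
- guard (a joint): How far the guard is open, m: 0 fully shut (against the blue housing), 0.06 fully open. It is a clear hood 112 (x) x 90 (y) mm, 52 mm high, that slides on the deck along the engraver's y; the closing push is towards the engraver's +y. Friction holds it where it is left (about 2 N plus 6 N per m/s to move it).
- guard_end (a point): Middle of the outer face (looking to the engraver's -y) of the guard's opaque orange end wall, 30 mm above the deck and 70 mm above the bench; moves with the guard. The wall is 112 mm wide along x, 10 mm thick, and reaches from 1 to 56 mm above the deck. When the guard is fully open, 40 mm of empty deck lie before it. Axes as the engraver's.
- console: Two-button start console, fixed: white box 140 (x) x 230 (y) x 40 mm high. Origin: centre of the underside, on the bench; z up, its x points away from the robot at yaw 0. Green start buttons at x 0, y +29 and -29 mm; red stop button (cap 22 mm across in a yellow housing) at x +20, y -90 mm; a flat dial and lamps, look only, at y +85 mm. Nothing shows the time held: count it. The console and the engraver may swap sides of the bench.
- start_left_top (a point): Centre of the top of the green start button at the console's y +29 mm: round cap 25 mm across, 58 mm from the other button's centre. 63 mm above the bench when up; the cap stands 11 mm proud of its black housing (41 mm across). Moves with the button. Axes as the console's.
- start_right_top (a point): Centre of the top of the green start button at the console's y -29 mm, same size. Moves with the button.
- start_left (a joint): Press depth of that button, m: 0 up, 0.007 fully down. Spring return: it takes about 1.5 N to start and 5 N to hold fully down (both together about 10 N).
- start_right (a joint): Press depth of the other green button, m: 0 up, 0.007 fully down, same spring.
- stop (a joint): Press depth of the red stop button, m: 0 up. It must stay up.
- ring: Brass finger ring, 23 mm across, 7 mm high, loose on the nest post of the engraver under the guard. Origin: centre of its underside. Leave alone.
- mandrel: Wooden ring cone standing upright, foot 56 mm across, 100 mm high. Origin: centre of underside. Leave alone.
- jar: Amber jar, 40 mm across, 50 mm high, on the bench between console and engraver. Origin: centre of underside. Leave alone.
- loupe: Brass-coloured eye loupe, 36 mm across, 34 mm high, on the bench beyond the console. Origin: centre of underside. Leave alone.
- polish_bar: Dark red polish bar, 30 x 70 x 22 mm, on the bench before the engraver. Origin: centre of underside. Leave alone.
- spare_ring: Silver-coloured ring, 24 mm across, 6 mm high, flat on the bench. Origin: centre of underside. Leave alone.

How it is judged:
On the way, in this order (a step that is already met when the one before it is completed fails the run):
1. the guard is fully shut (within 3 mm) (value of joint guard below 0.003 m), for 0.2 s.
2. both green buttons are held down (over 4.5 mm each) at the same time, for 2.5 s without a break (value of joint each of start_left, start_right above 0.0045 m and value of joint guard below 0.005 m), for 2.5 s.
At the end, for the whole second after the job is handed in: The guard is shut to within 5 mm, all three buttons are up (within 1 mm), the ring is within 6 mm of where it lay and at rest, and every other loose thing is within 10 mm of its place (value of joint guard below 0.005 m and value of joint each of start_left, start_right, stop below 0.001 m and distance of each of mandrel, jar, loupe, polish_bar, spare_ring from where it was at the start of the episode below 0.01 m and distance of ring from where it was at the start of the episode below 0.006 m and linear speed of ring below 0.02 m/s); the robot touches nothing.
It fails at once if one green button is pressed (over 5 mm) while the other is still up (under 1.5 mm) ((value of joint start_left above 0.005 m and value of joint start_right below 0.0015 m) or (value of joint start_right above 0.005 m and value of joint start_left below 0.0015 m)).
It fails at once if a green button is pressed (over 3 mm) while the guard is open (over 6 mm) (value of joint guard above 0.006 m and value of joint any of start_left, start_right above 0.003 m).
It fails at once if the red stop button is pressed (over 2 mm) (value of joint stop above 0.002 m).
It fails at once if the ring in the nest is disturbed (over 6 mm) (distance of ring from where it was at the start of the episode above 0.006 m).
It fails at once if another loose thing on the bench is moved or lifted (over 15 mm) (distance of any of mandrel, jar, loupe, polish_bar, spare_ring from where it was at the start of the episode above 0.015 m).
It also fails if it takes over 51 s, if anything falls off the work surface, if the arm or the gripper's body presses on something with over 40 N, if the wrist force passes 120 N, or if a joint passes its speed limit or range.

## Working session

There is one attempt and no reset: what is moved stays moved. The work goes in short steps, Python scripts to look and compute and a shell command to move; the robot and the scene stay as the last step left them, time stands still between calls to the robot, and variables do not carry over. Pictures are saved under pics/ and viewed, about 8 in all and at most 12, crops included, and the job is handed in when it is done.

```bash
mkdir -p pics; cat > h.py <<'E'
import numpy as np, cv2
from plant import r
def ray(s,row,col):
    K=np.array([[s["fx"],0,s["cx"]],[0,s["fy"],s["cy"]],[0,0,1]],float)
    p=cv2.undistortPoints(np.array([[[col,row]]],float),K,np.array(s["dist_coeffs"],float))[0,0]
    d=np.array(s["rotation"]).reshape(3,3)@np.array([p[0],-p[1],-1]); return np.array(s["origin"]),d
def at(s,row,col,z):
    o,d=ray(s,row,col); return o+d*(z-o[2])/d[2]
def px(s,P):
    R=np.array(s["rotation"]).reshape(3,3); c=R.T@(np.array(P)-s["origin"])
    K=np.array([[s["fx"],0,s["cx"]],[0,s["fy"],s["cy"]],[0,0,1]],float)
    return cv2.projectPoints(np.array([[c[0],-c[1],-c[2]]]),np.zeros(3),np.zeros(3),K,np.array(s["dist_coeffs"],float))[0][0,0]
E
python3 - <<'E'
from h import *
Z={"engraver":0,"guard_end":.07,"console":0,"start_left_top":.063,"start_right_top":.063,"stop":.05,"mandrel":0,"jar":0,"loupe":0,"polish_bar":0,"spare_ring":0,"ring":.04}
for c in("top","scene"):
    s=r.snapshot(c); cv2.imwrite(f"pics/{c}0.png",s["img"][:,:,::-1]); print(c,np.round(s["origin"],3))
    for n,z in Z.items():
        for d in r.spot_point(n,c)[:2]:
            print(n,round(d["confidence"],2),np.round(d["location"]),np.round(at(s,*d["location"],z),4))
st=r.get_state(); print({k:np.round(st[k],3) for k in("clock","tool_pos","eef_rot","contact_force","opening")})
E
```

```text
top [ 0.473 -0.02   1.055]Traceback (most recent call last):
  File "<stdin>", line 7, in <module>
  File "h.py", line 8, in at
    o,d=ray(s,row,col); return o+d*(z-o[2])/d[2]
        ~~~^^^^^^^^^^^
  File "h.py", line 6, in ray
    d=np.array(s["rotation"]).reshape(3,3)@np.array([p[0],-p[1],-1]); return np.array(s["origin"]),d
      ~~~~~~~~~~~~~~~~~~~~~~~~~~~~~~~^^^^^
ValueError: cannot reshape array of size 4 into shape (3,3)
```

View pics/top0.png

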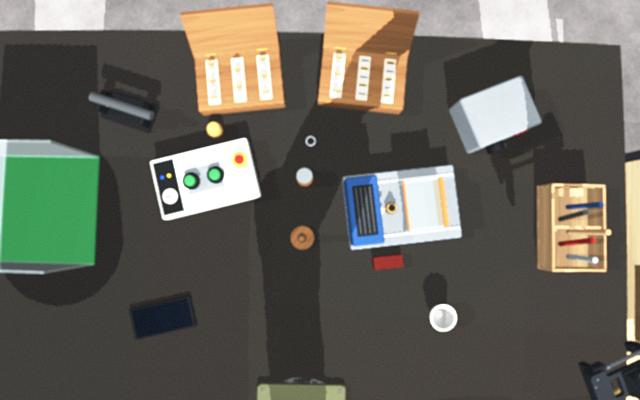

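The top view shows the console at about (205,178), with the green buttons at (191,180) and (215,174) and the red stop at (239,159). The engraver is at (403,207): its housing faces left and the orange walls are at columns 407 and 443. The camera rotation is a quaternion, so I'll fix the helper.

```bash
sed -i 's/np.array(s\["rotation"\]).reshape(3,3)/Rot.from_quat(s["rotation"]).as_matrix()/; 1a from scipy.spatial.transform import Rotation as Rot' h.py
python3 - <<'E'
from h import *
Z={"engraver":0,"guard_end":.07,"console":0,"start_left_top":.063,"start_right_top":.063,"stop":.05,"mandrel":0,"jar":0,"polish_bar":0,"ring":.04}
for c in("top","scene"):
    s=r.snapshot(c); cv2.imwrite(f"pics/{c}0.png",s["img"][:,:,::-1]); print(c,np.round(s["origin"],3))
    for n,z in Z.items():
        for d in r.spot_point(n,c)[:2]:
            print(n,round(d["confidence"],2),np.round(d["location"]),np.round(at(s,*d["location"],z),4))
st=r.get_state(); print({k:np.round(st[k],3) for k in("clock","tool_pos","eef_rot","contact_force","opening")}); print(Rot.from_quat(st["eef_rot"]).as_matrix().round(3))
E
```

```text
top [ 0.473 -0.02   1.055]
engraver 0.82 [205. 397.] [ 0.5279 -0.2208  0.    ]
engraver 0.33 [262. 386.] [ 0.3913 -0.1962  0.    ]
guard_end 0.77 [203. 443.] [ 0.5295 -0.3104  0.07  ]
console 0.82 [181. 206.] [0.5744 0.2371 0.    ]
start_left_top 0.6 [262. 385.] [ 0.3948 -0.1826  0.063 ]
start_left_top 0.49 [180. 191.] [0.5701 0.2568 0.063 ]
start_right_top 0.69 [176. 304.] [0.5841 0.0012 0.063 ]
start_right_top 0.5 [177. 216.] [0.5785 0.2008 0.063 ]Traceback (most recent call last):
  File "<stdin>", line 6, in <module>
ValueError: it knows: console, engraver, guard_end, jar, loupe, mandrel, polish_bar, ring, spare_ring, start_left_top, start_right_top
```

```bash

python3 - <<'E'
from h import *
Z={"engraver":0,"guard_end":.07,"console":0,"start_left_top":.063,"start_right_top":.063,"mandrel":0,"jar":0,"loupe":0,"polish_bar":0,"ring":.04}
for c in("top","scene"):
    s=r.snapshot(c); cv2.imwrite(f"pics/{c}0.png",s["img"][:,:,::-1])
    for n,z in Z.items():
        if c=="top" and n in("engraver","console"): continue
        for d in r.spot_point(n,c)[:2]:
            print(c,n,round(d["confidence"],2),np.round(d["location"]),np.round(at(s,*d["location"],z),4))
    hsv=cv2.cvtColor(s["img"],cv2.COLOR_RGB2HSV)
    for nm,lo,hi,z in(("green",(50,120,60),(80,255,255),.063),("orange",(10,110,120),(22,255,255),.096),("blue",(100,150,60),(125,255,255),.105)):
        n,l,S,C=cv2.connectedComponentsWithStats(cv2.inRange(hsv,lo,hi))
        for i in range(1,n):
            if 40<S[i,4]<4000: print(c,nm,S[i],C[i].round(1),at(s,C[i][1],C[i][0],z).round(4))
    if c=="top":
        for p in((166,352),(450,165)): pass
st=r.get_state(); print({k:np.round(st[k],3) for k in("clock","tool_pos","eef_rot","contact_force","opening")}); print(Rot.from_quat(st["eef_rot"]).as_matrix().round(3))
a=cv2.resize(cv2.imread("pics/top0.png")[130:260,140:470],None,fx=2.4,fy=2.4,interpolation=cv2.INTER_CUBIC); cv2.imwrite("pics/crop.png",a)
E
```

```text
top guard_end 0.64 [180. 208.] [0.5718 0.2165 0.07  ]
top guard_end 0.55 [205. 441.] [ 0.5258 -0.3063  0.07  ]
top start_left_top 0.62 [179. 188.] [0.5734 0.2642 0.063 ]
top start_right_top 0.67 [177. 214.] [0.5793 0.2042 0.063 ]
top mandrel 0.63 [178. 304.] [0.5868 0.0046 0.    ]
top mandrel 0.62 [237. 304.] [0.4474 0.0006 0.    ]
top jar 0.46 [177. 306.] [ 5.898e-01 -4.000e-04  0.000e+00]
top loupe 0.51 [133. 216.] [0.6929 0.2181 0.    ]
top ring 0.47 [208. 390.] [ 0.5191 -0.1966  0.04  ]
top green [208 168  13  13 128] [214.2 173.9] [0.5855 0.2045 0.063 ]
top green [184 174  12  13 125] [189.4 180.2] [0.5703 0.26   0.063 ]
top orange [206 121  17  17  81] [214.7 129.3] [0.6802 0.1995 0.096 ]
top orange [439 178   9  48 175] [442.9 200.9] [ 0.5332 -0.3029  0.096 ]
top orange [403 183   6  47  66] [405.5 205.3] [ 0.522  -0.2205  0.096 ]
top orange [543 212   9  22  58] [548.9 223.7] [ 0.4875 -0.5421  0.096 ]
top orange [291 226  23  24 424] [301.9 237.5] [0.4481 0.0033 0.096 ]
top orange [557 235  41  12  75] [574.1 240.9] [ 0.4503 -0.6002  0.096 ]
top orange [544 254   8  15  43] [
[... 1137 characters left out ...]
3 114  35  48 322] [216.7 137.9] [ 0.5574 -0.2905  0.096 ]
scene orange [236 126  31  34 114] [251.1 143. ] [ 0.5253 -0.2202  0.096 ]
scene orange [345 164  25  43 566] [357.8 190. ] [0.4996 0.0342 0.096 ]
scene orange [309 232  19  15 141] [319.1 239.8] [0.6379 0.0415 0.096 ]
scene orange [372 328  21  24 204] [380.3 343.5] [0.7357 0.2288 0.096 ]
scene blue [ 256  128   64   75 1821] [290.3 168.1] [ 0.5386 -0.1023  0.105 ]
{'clock': np.float64(1.4), 'tool_pos': array([ 0.236, -0.579,  0.239]), 'eef_rot': array([0.981, 0.192, 0.   , 0.   ]), 'contact_force': array([-0.36 , -0.052, -0.105]), 'opening': np.float64(1.001)}
[[ 0.926  0.377  0.   ]
 [ 0.377 -0.926 -0.   ]
 [ 0.     0.    -1.   ]]
```

View pics/scene0.png

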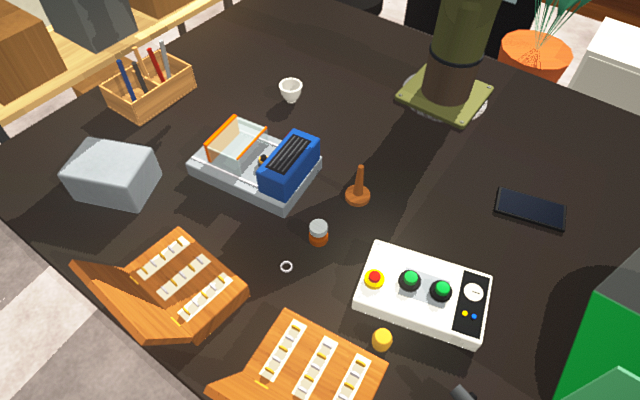

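View pics/crop.png

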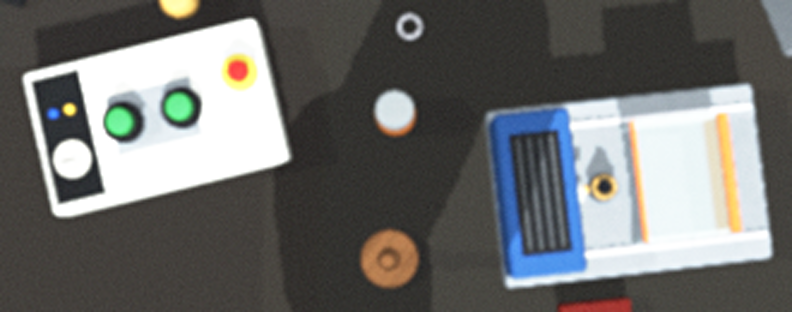

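The scene view agrees. The engraver is at left with the guard open (wall at about (220,134)), and the console is at lower right with green buttons at (410,277) and (442,288). Engraver yaw is about 6.6° and console yaw about 15°. The guard face is at about (0.530, -0.310), and the buttons are at about (0.587, 0.206) and (0.572, 0.261).

Next I'll shut the fingers and go to a point before the wall.

```bash
python3 -m jog '[{"translation":[0,0,0],"twist":1,"claw":0},{"translation":[0,0,0],"twist":1,"claw":0},{"translation":[0,0,0],"twist":0.6,"claw":0},{"translation":[0.81,-0.5,0],"twist":0,"claw":0},{"translation":[0.81,-0.5,0],"twist":0,"claw":0},{"translation":[0.81,-0.5,0],"twist":0,"claw":0},{"translation":[0.81,-0.5,0],"twist":0,"claw":0},{"translation":[0.81,-0.5,0],"twist":0,"claw":0},{"translation":[0.81,-0.5,0],"twist":0,"claw":0},{"translation":[0.81,-0.5,0],"twist":0,"claw":0},{"translation":[0.81,-0.5,0],"twist":0,"claw":0},{"translation":[0.81,-0.5,0],"twist":0,"claw":0},{"translation":[0.81,-0.5,0],"twist":0,"claw":0},{"translation":[0,0,0],"twist":0,"claw":0},{"translation":[0,0,0],"twist":0,"claw":0}]'
```

```text
clock: 2.65
tool_pos: [0.5373, -0.3399, 0.2385]
eef_rot: [0.998, 0.06, 0.001, -0.001]
contact_force: [-1.4, -0.3, -0.3]
opening: 0.003
```

```bash
python3 -m jog '[{"translation":[-0.05,0.15,0.6],"twist":0,"claw":0},{"translation":[0,0,0.9],"twist":0,"claw":0},{"translation":[0,0,0.9],"twist":0,"claw":0},{"translation":[0,0,0.9],"twist":0,"claw":0},{"translation":[0,0,0.6],"twist":0,"claw":0},{"translation":[0,0,0.3],"twist":0,"claw":0},{"translation":[0,0,0],"twist":0,"claw":0},{"translation":[0,0,0],"twist":0,"claw":0}]'
python3 - <<'E'
from h import *
s=r.snapshot("scene"); cv2.imwrite("pics/s1.png",cv2.resize(s["img"][90:230,150:350,::-1],None,fx=3,fy=3))
E
```

```text
clock: 3.32
tool_pos: [0.5331, -0.3505, 0.0712]
eef_rot: [0.998, 0.057, -0.0, 0.0]
contact_force: [-0.1, 0.6, 1.4]
opening: 0.002
```

View pics/s1.png

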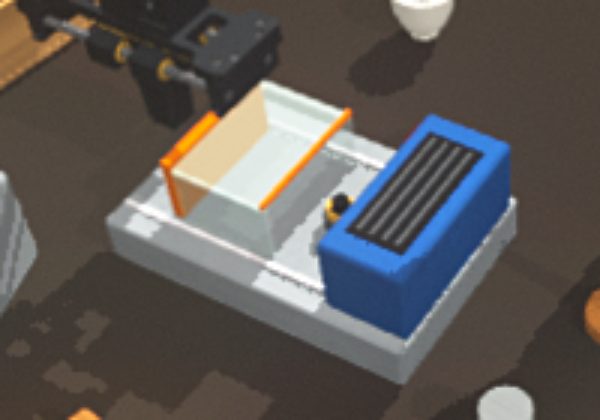

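The fingers stand just behind the orange wall at about (195,110) in the crop, above the deck and clear of it. Now I'll push.

```bash
python3 -m jog '[{"translation":[0,-0.2,0],"twist":0,"claw":0},{"translation":[0,-0.2,0],"twist":0,"claw":0},{"translation":[0,-0.2,0],"twist":0,"claw":0},{"translation":[0,-0.2,0],"twist":0,"claw":0},{"translation":[0,-0.2,0],"twist":0,"claw":0},{"translation":[0,-0.2,0],"twist":0,"claw":0},{"translation":[0,-0.2,0],"twist":0,"claw":0},{"translation":[0,-0.2,0],"twist":0,"claw":0},{"translation":[0,-0.2,0],"twist":0,"claw":0}]'
python3 -c "
from h import *
s=r.snapshot('scene'); cv2.imwrite('pics/s2.png',cv2.resize(s['img'][90:230,150:350,::-1],None,fx=3,fy=3)); print(r.get_state()['contact_force'],r.spot_point('guard_end','scene'))"
```

```text
clock: 4.12
tool_pos: [0.5253, -0.2771, 0.0708]
eef_rot: [0.998, 0.057, 0.0, 0.0]
contact_force: [0.9, -3.2, 1.9]
opening: 0.004
[-0.07558986  0.70472224  1.50030408] [{'location': [145.7, 240.2], 'confidence': 0.9}, {'location': [287.8, 445.1], 'confidence': 0.26}, {'location': [237.0, 319.1], 'confidence': 0.21}]
```

```bash
python3 -m jog '[{"translation":[0,-0.1,0],"twist":0,"claw":0},{"translation":[0,-0.1,0],"twist":0,"claw":0},{"translation":[0,-0.1,0],"twist":0,"claw":0}]'; python3 -m jog '[{"translation":[0,-0.05,0],"twist":0,"claw":0},{"translation":[0,-0.05,0],"twist":0,"claw":0}]'
```

```text
clock: 4.47
tool_pos: [0.5243, -0.2712, 0.0707]
eef_rot: [0.998, 0.056, 0.001, 0.004]
contact_force: [2.0, -17.5, -7.9]
opening: 0.003
clock: 4.63
tool_pos: [0.5243, -0.2712, 0.0708]
eef_rot: [0.999, 0.054, 0.002, 0.006]
contact_force: [3.9, -21.5, -10.2]
opening: 0.006
```

Force rose to 21 N with no motion, so the guard is at its stop. I'll hold briefly, back off, rise and check.

```bash
python3 -m jog '[{"translation":[0,0,0],"twist":0,"claw":0},{"translation":[0,0,0],"twist":0,"claw":0},{"translation":[0,0,0],"twist":0,"claw":0},{"translation":[0,0.4,0],"twist":0,"claw":0},{"translation":[0,0.7,0],"twist":0,"claw":0},{"translation":[0,0,-0.9],"twist":0,"claw":46},{"translation":[0,0,-1],"twist":0,"claw":46},{"translation":[0,0,-1],"twist":0,"claw":46},{"translation":[0,0,0],"twist":0,"claw":46}]'
python3 -c "
from h import *
s=r.snapshot('scene'); cv2.imwrite('pics/s3.png',cv2.resize(s['img'][90:230,150:350,::-1],None,fx=3,fy=3)); print(r.get_state()['contact_force'],r.spot_point('guard_end','scene'))"
```

```text
clock: 5.38
tool_pos: [0.5324, -0.3073, 0.1936]
eef_rot: [0.998, 0.057, 0.006, 0.003]
contact_force: [1.1, -0.1, 0.3]
opening: 0.285
[-0.16641994 -0.390225   -1.57996391] [{'location': [146.1, 244.2], 'confidence': 0.59}]
```

View pics/s3.png

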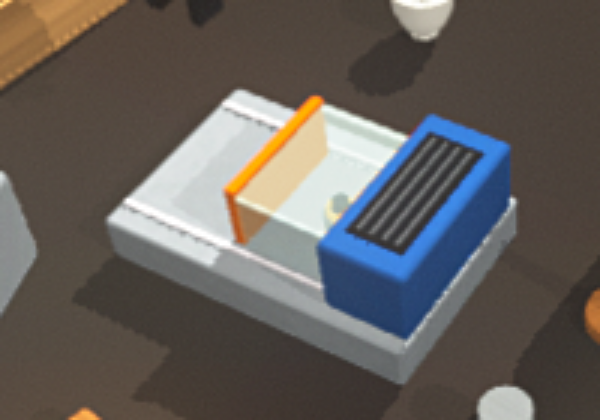

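The guard wall has moved to about (275,165) in the crop, the hood meets the housing with no gap, and the ring is still on its post. Next I'll go over the console.

```bash
python3 -m jog '[{"translation":[0,0,0],"twist":-0.7,"claw":46},{"translation":[0,0,0],"twist":-0.7,"claw":46},{"translation":[0.33,-0.91,0],"twist":0,"claw":46},{"translation":[0.33,-0.91,0],"twist":0,"claw":46},{"translation":[0.33,-0.91,0],"twist":0,"claw":46},{"translation":[0.33,-0.91,0],"twist":0,"claw":46},{"translation":[0.33,-0.91,0],"twist":0,"claw":46},{"translation":[0.33,-0.91,0],"twist":0,"claw":46},{"translation":[0.33,-0.91,0],"twist":0,"claw":46},{"translation":[0.33,-0.91,0],"twist":0,"claw":46},{"translation":[0.33,-0.91,0],"twist":0,"claw":46},{"translation":[0.33,-0.91,0],"twist":0,"claw":46},{"translation":[0.33,-0.91,0],"twist":0,"claw":46},{"translation":[0.33,-0.91,0],"twist":0,"claw":46},{"translation":[0.33,-0.91,0],"twist":0,"claw":46},{"translation":[0.33,-0.91,0],"twist":0,"claw":46},{"translation":[0,0,0],"twist":0,"claw":46},{"translation":[0,0,0],"twist":0,"claw":46},{"translation":[0,0,0],"twist":0,"claw":46}]'
```

```text
clock: 7.07
tool_pos: [0.5741, 0.2333, 0.1848]
eef_rot: [0.991, 0.13, -0.002, 0.001]
contact_force: [-0.1, -0.5, 0.0]
opening: 0.459
```

```bash
python3 -m jog '[{"translation":[0.1,0.02,0.6],"twist":0,"claw":46},{"translation":[0,0,0.8],"twist":0,"claw":46},{"translation":[0,0,0.7],"twist":0,"claw":46},{"translation":[0,0,0.4],"twist":0,"claw":46},{"translation":[0,0,0],"twist":0,"claw":46},{"translation":[0,0,0],"twist":0,"claw":46}]'
python3 -c "
from h import *
s=r.snapshot('scene'); cv2.imwrite('pics/s4.png',cv2.resize(s['img'][210:360,340:510,::-1],None,fx=4,fy=4,interpolation=2)); print(r.get_state()['contact_force'])"
```

```text
clock: 7.57
tool_pos: [0.5789, 0.2321, 0.0858]
eef_rot: [0.992, 0.129, -0.001, 0.001]
contact_force: [0.4, -0.0, 0.5]
opening: 0.463
[0.11185757 0.69627859 1.01202999]
```

View pics/s4.png

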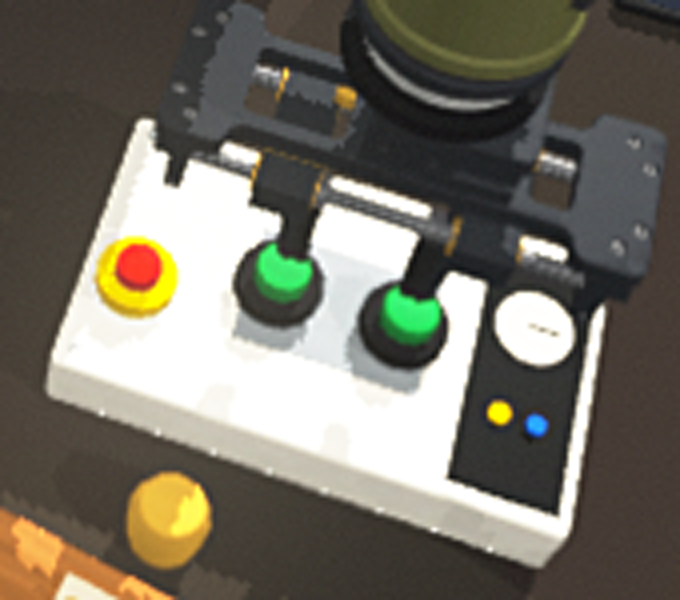

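The fingertips hang just above and behind both caps: tips at about (297,258) and (422,297), caps at (284,270) and (410,310). I'll check the parallax numerically before pressing.

```bash
python3 -c "
from h import *
s=r.snapshot('scene'); t=r.get_state(); p=np.array(t['tool_pos']); R=Rot.from_quat(t['eef_rot']).as_matrix()
for sg in(1,-1):
  q=p+sg*.029*R[:,1]
  for z in(p[2],.063): 
    q[2]=z; u=px(s,q); print(sg,z,u,(u-[340,210])*4)
print(np.round(s['origin'],2))
t=r.snapshot('top')
for sg in(1,-1):
  q=p+sg*.029*R[:,1]; q[2]=.063; print(px(t,q))
"
```

```text
1 0.08779019645642186 [412.56107591 269.80231113] [290.24430363 239.2092445 ]
1 0.063 [410.11174133 276.68394861] [280.44696532 266.73579442]
-1 0.08779019645642186 [445.55301908 280.57214264] [422.21207631 282.28857056]
-1 0.063 [442.22181803 287.27518872] [408.88727212 309.10075487]
[0.99 0.29 0.75]
[213.71054182 172.8772837 ]
[188.69031985 178.97064843]
```

```bash
python3 -m jog '[{"translation":[0,0,0.3],"twist":0,"claw":46},{"translation":[0,0,0.25],"twist":0,"claw":46},{"translation":[0,0,0.15],"twist":0,"claw":46},{"translation":[0,0,0.15],"twist":0,"claw":46},{"translation":[0,0,0.1],"twist":0,"claw":46},{"translation":[0,0,0],"twist":0,"claw":46}]'
```

```text
clock: 8.22
tool_pos: [0.5801, 0.2349, 0.0559]
eef_rot: [0.992, 0.13, 0.001, -0.0]
contact_force: [-13.5, -5.0, 57.0]
opening: 0.457
```

Both are bottomed (z = 0.056) but with too much force, so I'll ease off a little and hold.

```bash
python3 -m jog '[{"translation":[0,0,-0.08],"twist":0,"claw":46},{"translation":[0,0,0],"twist":0,"claw":46},{"translation":[0,0,0],"twist":0,"claw":46}]'
```

```text
clock: 8.47
tool_pos: [0.58, 0.2348, 0.0562]
eef_rot: [0.992, 0.13, 0.001, -0.0]
contact_force: [-7.5, -2.9, 35.2]
opening: 0.462
```

```bash
python3 -m jog '[{"translation":[0,0,-0.03],"twist":0,"claw":46},{"translation":[0,0,0],"twist":0,"claw":46},{"translation":[0,0,0],"twist":0,"claw":46},{"translation":[0,0,0],"twist":0,"claw":46},{"translation":[0,0,0],"twist":0,"claw":46},{"translation":[0,0,0],"twist":0,"claw":46},{"translation":[0,0,0],"twist":0,"claw":46},{"translation":[0,0,0],"twist":0,"claw":46},{"translation":[0,0,0],"twist":0,"claw":46},{"translation":[0,0,0],"twist":0,"claw":46},{"translation":[0,0,0],"twist":0,"claw":46},{"translation":[0,0,0],"twist":0,"claw":46},{"translation":[0,0,0],"twist":0,"claw":46},{"translation":[0,0,0],"twist":0,"claw":46},{"translation":[0,0,0],"twist":0,"claw":46},{"translation":[0,0,0],"twist":0,"claw":46},{"translation":[0,0,0],"twist":0,"claw":46},{"translation":[0,0,0],"twist":0,"claw":46},{"translation":[0,0,0],"twist":0,"claw":46},{"translation":[0,0,0],"twist":0,"claw":46}]'
python3 -c "
from h import *
s=r.snapshot('scene'); cv2.imwrite('pics/s5.png',cv2.resize(s['img'][210:360,340:510,::-1],None,fx=4,fy=4,interpolation=2)); print(r.get_state()['contact_force'],r.get_state()['moment'])"
```

```text
clock: 10.13
tool_pos: [0.58, 0.2348, 0.0563]
eef_rot: [0.991, 0.13, 0.001, -0.0]
contact_force: [-4.8, -2.7, 26.3]
opening: 0.461
[-6.07974835 -1.32254049 28.2817612 ] [-0.47892534  1.31398457  0.02517129]
```

View pics/s5.png

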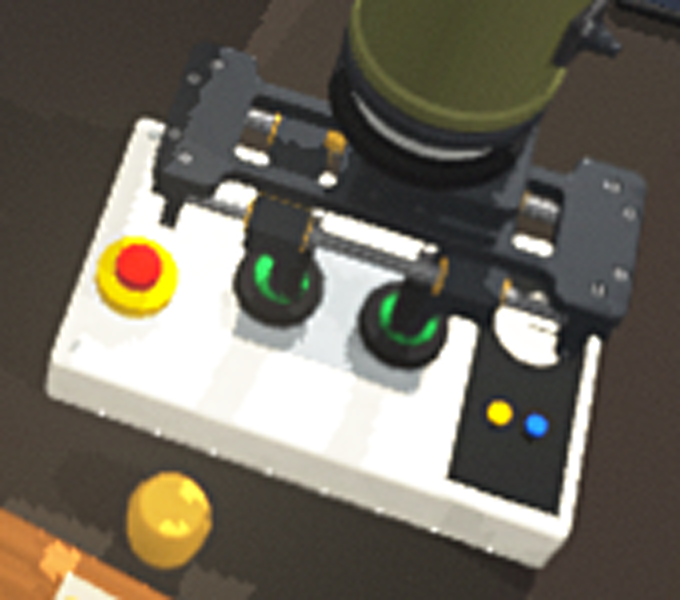

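Both caps are pushed down into their housings under the fingertips at about (285,275) and (408,320), and the red button is untouched. I'll hold for another 1.75 s or so.

```bash
python3 -m jog '[{"translation":[0,0,0],"twist":0,"claw":46},{"translation":[0,0,0],"twist":0,"claw":46},{"translation":[0,0,0],"twist":0,"claw":46},{"translation":[0,0,0],"twist":0,"claw":46},{"translation":[0,0,0],"twist":0,"claw":46},{"translation":[0,0,0],"twist":0,"claw":46},{"translation":[0,0,0],"twist":0,"claw":46},{"translation":[0,0,0],"twist":0,"claw":46},{"translation":[0,0,0],"twist":0,"claw":46},{"translation":[0,0,0],"twist":0,"claw":46},{"translation":[0,0,0],"twist":0,"claw":46},{"translation":[0,0,0],"twist":0,"claw":46},{"translation":[0,0,0],"twist":0,"claw":46},{"translation":[0,0,0],"twist":0,"claw":46},{"translation":[0,0,0],"twist":0,"claw":46},{"translation":[0,0,0],"twist":0,"claw":46},{"translation":[0,0,0],"twist":0,"claw":46},{"translation":[0,0,0],"twist":0,"claw":46},{"translation":[0,0,0],"twist":0,"claw":46},{"translation":[0,0,0],"twist":0,"claw":46}]'
python3 -m jog '[{"translation":[0,0,-0.3],"twist":0,"claw":46},{"translation":[0,0,-0.6],"twist":0,"claw":46},{"translation":[0,0,-0.9],"twist":0,"claw":46},{"translation":[0,0,-0.9],"twist":0,"claw":46},{"translation":[0,0,-0.9],"twist":0,"claw":46},{"translation":[-0.8,0,0],"twist":0,"claw":46},{"translation":[-0.8,0,0],"twist":0,"claw":46},{"translation":[0,0,0],"twist":0,"claw":46},{"translation":[0,0,0],"twist":0,"claw":46},{"translation":[0,0,0],"twist":0,"claw":46}]'
python3 -c "
from h import *
s=r.snapshot('scene'); cv2.imwrite('pics/s6.png',s['img'][:,:,::-1]); print(r.get_state()['contact_force'])"
```

```text
clock: 11.85
tool_pos: [0.58, 0.2348, 0.0563]
eef_rot: [0.991, 0.13, 0.001, -0.0]
contact_force: [-5.1, -2.4, 26.7]
opening: 0.46
clock: 12.68
tool_pos: [0.5182, 0.2185, 0.1969]
eef_rot: [0.991, 0.13, 0.0, -0.0]
contact_force: [0.8, -0.5, 0.4]
opening: 0.461
[ 0.95861626 -0.31746404 -0.13253343]
```

View pics/s6.png

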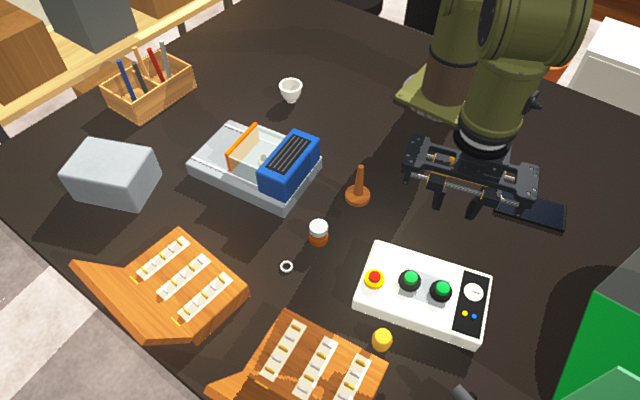

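Both buttons are up at (410,278) and (442,289), the guard is shut at (242,147), and the other things in view look unmoved. The arm is clear, so I'll hand in.

```bash
python3 -c "
from plant import r
print(r.finish_job())"
```

```text
the job is handed in; nothing more can be done
None
```

The job is done and handed in at about 12.7 s; no verdict came back.

- **Guard:** I pushed the orange end wall with shut fingers until it stopped against the housing. The force rose to about 21 N with no further motion, and a picture showed no gap.
- **Buttons:** I pressed both green buttons together with the fingers set to about 46 % opening and held them for about 3.6 s. The tool stood at z = 0.056, which matches full depth for both. I then lifted clear.
- **Last picture:** The guard is shut, both green buttons are up, and the red button looked untouched throughout. Mandrel, jar, loupe and spare ring stand where they were, and the contact force is about zero.
- **Not confirmed:** The polish bar is hidden behind the engraver in the final view. I last saw the ring on its post just after the guard closed; after that I did not check it up close.
- **Force:** The first press reached about 57 N at the fingertips. I eased it to about 27 N for the hold. That is below the 120 N wrist limit. The 40 N limit is for the arm and gripper body, and I took it not to cover the fingertips.

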